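Hang the mallet in its sprung collar

ROBOT

A 7-joint arm with a two-finger parallel gripper is mounted at the origin on the work surface. World frame = base frame: x ahead of the robot, y to its left, z up, the work surface at z = 0. Lengths are in m, angles in rad, forces in N, time in s.
With the tool pointing down it reaches from about 0.425 to 0.925 m from the base axis. Payload 6.8 kg.
Tool frame: the origin (TCP) lies midway between the tips of the shut fingers; the grasp point (between the pads) lies 19 mm behind it; z points along the fingers, y is the line along which they close (so a half turn about z gives the same grasp; the last joint's range is limited). The gripper opens to 85 mm and grips with 20 to 120 N. Pads are 22 mm wide; open, the fingers measure 114 mm over their backs; the gripper's body (76 mm by 85 mm) begins 54 mm behind the grasp point. The pads swing forward as they close: fully open they stand 13 mm farther back than shut.
Start: joints at [-1.236, 0.477, 0.022, 1.555, -0.011, 1.109, -0.083], TCP at [0.289, 0.61, 0.231] pointing down, gripper open.
Joint ranges: [-2.96, 2.96], [-0.34, 2.1], [-1.41, 1.46], [0.24, 2.44], [-1.37, 4.51], [0.17, 1.92], [-2.96, 2.96]. Speed limits (rad/s): [2.39, 2.39, 3.14, 3.14, 3.14, 3.14, 3.14].

INTERFACE

Orientations are given as a rotation vector (axis times angle).
In Python, from bench import r gives the robot as it stands.
- The arm moves only by the tool servo_tool, never from a script. Its arguments are lists of equal length, an entry for each row: "turn": the turn, a rotation vector about the world's x, y, z in units of 5 degrees (1.0 is 5 degrees), a list of three; "slide": the shift along the world's x, y, z in units of 30 mm (1.0 is 30 mm), a list of three; "hand": the opening, from 0 (shut) to 1 (fully open). In form: {"turn": [[rx, ry, rz], ...], "slide": [[dx, dy, dz], ...], "hand": [hand, ...]}. A call has 1 to 8 rows; each row is the pose to reach, as a shift and turn from the pose commanded when the call began; what a row does not reach only later rows make up. A row lasts 1/8 s, in which the tool goes at most 62.5 mm and 10.7 degrees, less where a joint would pass 70% of its speed; a pose out of reach is approached as far as the arm can. A call with a gripper value outside its range is refused whole. The fingers move at their own pace and stop on an object; "squeeze" is the grip in N (left out, the last holds). Time passes only in rows, so rows that repeat a pose let the fingers close. It gives the time, the measured TCP pose, the force, the opening and the grip force at its end, in the units of the state.
- r.get_obs(): the state, without advancing time (a new reading comes with each control period).
- r.grab_frame(name): name is "scene" or "top" or "wrist"; returns (picture, depth): 420x560x3 uint8, red, green, blue; 420x560 float32, m along the optical axis (not along the pixel's ray), 0 where there is no reading.
- r.get_calibration(name): a dict with "fovy" (degrees; the focal length in pixels is half the picture's height over the tangent of half this angle, whatever the lens; pixels are square), "cx", "cy" (the principal point, pixels), "R" (3x3) and "t" (3): a world point X has camera coordinates R X + t. Camera axes: x right, y down, z forward; pixel columns grow to the right and rows downward; lengths in m; the calibration is good to about 2 mm. The wrist camera is an equidistant fisheye: a pixel r from the principal point sees the ray r / f radians off the axis. A picture is of the moment at which its call begins: read the wrist's pose just before it. get_calibration takes no time and is no camera call; for the wrist camera it gives the pose at the moment of the call.
- r.hand_in(): hands the job in; it is judged then, once.
The state is a dict: "clock": time; "joints": joint angles; "qvel": joint speeds; "tau": joint torques, N m; "tcp_pos": TCP position; "orientation": TCP orientation; "contact_force": force on the tool from outside, world axes, zero at the start; "moment": the same for the moment, N m; "grip_width": finger opening in m; "gripper_force": force on a finger pad.
Only numpy, scipy, OpenCV 4.12 (cv2) and the standard library are available. Lean on these libraries where they do the work, as an engineer would, in place of code of your own. Each camera call takes 0.05 s, during which the arm holds its last target. There are 200 camera calls.

TASK

Take the wooden mallet out of its block and hang it, handle first, down through the steel collar of the tool holder. Somebody has clamped the collar at a new place along its rails, so feel for the hole, then push the mallet gently down between the sprung jaws until its head rests flat on the collar, and let go. Do not ram it (the mallet must not bear on the holder with more than 45 N in all, the jaws' squeeze included), and leave the egg cup, the geometry case and the tin as they are.

Things in the scene. Friction and masses are not known exactly. Their poses are not given: they have to be found in the camera images.
- mallet: Small wooden mallet, 156 mm long, 200 to 300 g, standing handle down. Origin: centre of the foot (free end of the handle); z runs up the handle, x along the head. Handle round, 19 mm thick, 120 mm from foot to the underside of the head; its last 9 mm taper to 16 mm at the foot.
- mallet_head (a point): Good grasp point in the mallet's dark head, 144 mm above its foot, axes as the mallet's. Head: 80 mm along x, 32 mm along y (grasp across y), 36 mm high, from 120 to 156 mm above the foot. Do not grasp lower than this, or the fingertips may meet the collar when the head comes down on it.
- block: Fixed pale wooden block 80 x 80 x 80 mm with a round hole 21.5 mm wide and 70 mm deep in its top; the mallet stands on the bottom of the hole, 10 mm above the table. Origin: centre of the underside.
- holder: Fixed tool holder; origin: centre of the underside of its wooden foot (150 along x, 110 along y, 18 mm high), z up. A post, top at 148 mm, stands at x = 41 to 71 mm; from it two steel rails run towards -x at y = +34 and -34 mm, height 142 mm, to a crossbar at x = -70 mm. A steel collar sits between the rails, clamped fast to them.
- mark (a point): A point of the holder (x 5, y 0, z 152 mm in its frame; same axes), level with the collar's flat top, midway between the rails. Collar: upright ring, outside 54, hole 22 mm wide, 20 mm deep, at y = 0. Its centre lies 4 to 28 mm from here towards -x; where is not measured: see or feel it. Within about 2.5 mm of the centre the tapered foot finds its way in.
- jaw_level (a point): The point 32 mm below mark. At this height, under the collar and clamped along with it, two rubber jaws on springs close from +y and -y to a 15 mm gap. Pushing the handle between them takes 5 to 15 N all the way (their squeeze: about 8 N in all); they hold the mallet up if let go early. Home: head flat on the collar's top, foot 32 mm above the table.
- egg_cup: White ceramic egg cup with crayons, 48 mm wide, 100 mm high with the crayons; origin under its centre. Leave it alone.
- case: Blue plastic geometry-set case, 80 x 190 x 18 mm, closed, lying flat; origin under its centre. Leave it alone.
- tin: Silver metal tin with a snap latch, 83 x 118 x 40 mm, closed; origin under its centre. Leave it alone.
Not all that is in view belongs to the job. Of the things that look like the mallet, the smaller one is meant.

How it is judged:
On the way, in this order (a step that is already met when the one before it is completed fails the run):
1. the mallet is lifted clear of the block and above the collar, upright (height (world z) of mallet above 0.15 m and angle between mallet's own z axis and vertical below 0.3 rad), for 0.1 s.
2. the handle is in the collar's hole, foot below the collar's top, upright (z of mallet in the frame of holder between 0.04 and 0.135 m and y of mallet in the frame of mark between -0.008 and 0.008 m and x of mallet in the frame of mark between -0.035 and 0.003 m and angle between mallet's own z axis and vertical below 0.2 rad), for 0.1 s.
At the end, for the whole second after the job is handed in: The mallet hangs at rest, released, in the collar of the holder: handle down through the hole, head down on the collar's top within 2.5 mm, upright within 0.06 rad (3.4 degrees) (z of mallet in the frame of holder between 0.028 and 0.0345 m and y of mallet in the frame of mark between -0.007 and 0.007 m and x of mallet in the frame of mark between -0.035 and 0.003 m and angle between mallet's own z axis and vertical below 0.06 rad and contact force between mallet and holder above 0.5 N and linear speed of mallet below 0.02 m/s and contact force between the fingers and mallet below 0.1 N); the robot touches nothing.
It fails at once if the mallet bore on the holder with more than 45 N, all contacts added (contact force between mallet and holder above 45 N).
It fails at once if the robot itself pressed on the holder with more than 30 N (contact force between any of the fingers, the arm and holder above 30 N).
It fails at once if the egg cup was moved by more than 15 mm or tipped (distance of egg_cup from where it was at the start of the episode above 0.015 m or angle between egg_cup's own z axis and vertical above 0.3 rad).
It fails at once if the case was moved by more than 15 mm (distance of case from where it was at the start of the episode above 0.015 m).
It fails at once if the tin was moved by more than 15 mm (distance of tin from where it was at the start of the episode above 0.015 m).
It also fails if it takes over 58 s, if anything falls off the work surface, if the arm or the gripper's body presses on something with over 40 N, if the wrist force passes 120 N, or if a joint passes its speed limit or range.

## Working session

There is one attempt and no reset: what is moved stays moved. The work goes in short steps, Python scripts to look and compute and a tool call to move; the robot and the scene stay as the last step left them, time stands still between calls to the robot, and variables do not carry over. Pictures are saved under pics/ and viewed, at most 10 in all, crops included, and the job is handed in when it is done.

Besides the shell and the picture viewer there is one more tool, called after "Call:" as name(argument=value, ...) on one line, values as JSON. servo_tool: Moves the arm, as the interface text tells. Its arguments: {"type":"object","properties":{"turn":{"type":"array"},"slide":{"type":"array"},"hand":{"type":"array"},"squeeze":{"type":"number"}},"required":["turn","slide","hand"]}

```bash
mkdir -p pics; cat > h.py <<'E'
import numpy as np,cv2
from bench import r
def save(n,f,crop=None,k=1):
    im=f[0]
    if crop: a,b,c,d=crop; im=im[b:d,a:c]
    im=cv2.resize(im,None,fx=k,fy=k,interpolation=cv2.INTER_CUBIC)
    cv2.imwrite(f'pics/{n}.png',im[:,:,::-1])
def cal(n):
    c=r.get_calibration(n); c['f']=210/np.tan(np.radians(c['fovy'])/2); return c
def ray(c,u,v):
    x=(np.atleast_1d(u)-c['cx'])/c['f']; y=(np.atleast_1d(v)-c['cy'])/c['f']
    d=np.stack([x,y,np.ones_like(x)],-1)
    return -c['R'].T@c['t'], d@c['R']
def plane(c,u,v,z):
    o,d=ray(c,u,v); return o+d*((z-o[2])/d[:,2])[:,None]
def cloud(c,D):
    v,u=np.mgrid[:420,:560]; o,d=ray(c,u.ravel(),v.ravel())
    return (o+d*D.ravel()[:,None]).reshape(420,560,3)
E
python3 - <<'E'
from h import *
fs={n:r.grab_frame(n) for n in('scene','top')}
for n in fs:
    np.savez(f'{n}.npz',im=fs[n][0],d=fs[n][1]); save(n+'0',fs[n],k=1.4); c=cal(n); print(n,c['f'],c['cx'],c['cy'],-c['R'].T@c['t'],c['R'][2])
o=r.get_obs(); print(o['clock'],o['tcp_pos'],o['orientation'],o['contact_force'],o['grip_width'])
E
```

```text
scene 513.6978627633806 278.64970729431343 208.74415674935975 [1.07317704 0.33650126 0.9857491 ] [-0.45825233 -0.31256216 -0.8320515 ]
top 510.20942897940637 277.7919434527418 204.9817208193915 [0.41503654 0.01416282 1.05742411] [ 0.20214115  0.01955267 -0.9791612 ]
0.1 [0.28903807 0.60941322 0.2304373 ] [-6.89884370e-01 -3.06466204e+00  2.54214373e-03] [-0.51741542 -0.04271569  0.76703531] 0.08546767718329062
```

View pics/scene0.png

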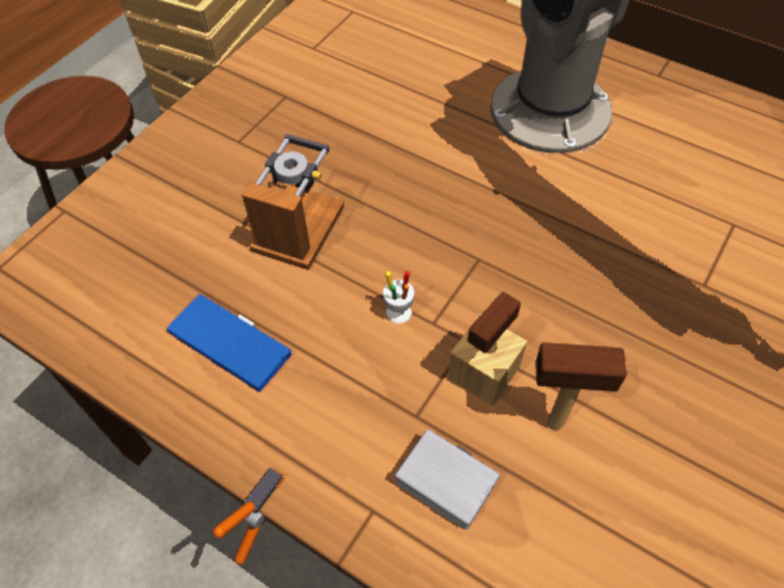

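View pics/top0.png

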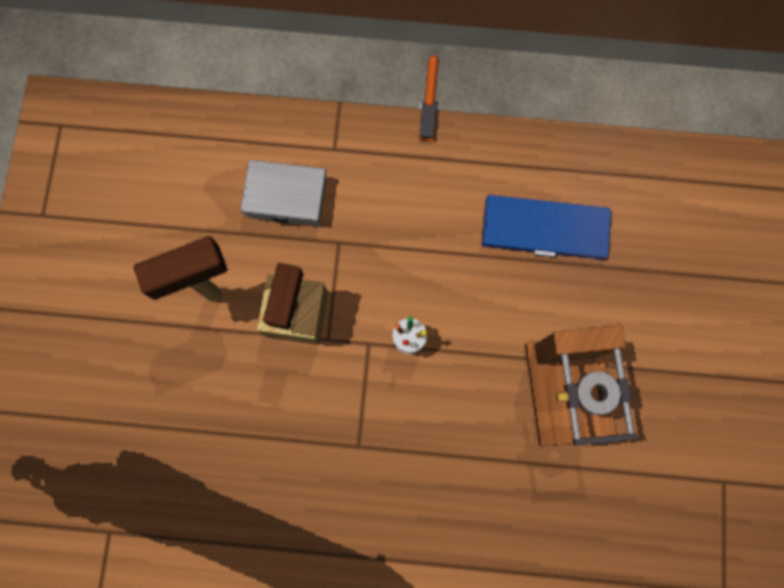

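The scene shows two mallets. The small one is in the pale block at top px (203,211) unscaled and scene px (353,229). The large one stands on the table at top px (129,191). The smaller one, in the block, is the one meant. The collar is at top px (428,281).

```bash
python3 - <<'E'
from h import *
out=[]
for n,box,seeds in(('top',(170,170,250,260),None),('scene',(320,195,390,300),None)):
    z=np.load(n+'.npz'); im,D=z['im'],z['d']; c=cal(n); P=cloud(c,D)
    a,b,e,f=box
    save('m_'+n,(im,),box,4)
    m=np.zeros((420,560),bool); m[b:f,a:e]=True
    I=im.astype(int)
    dark=m&(I.sum(2)<200)&(P[...,2]>.157)&(P[...,2]<.175)
    pts=P[dark]; rect=cv2.minAreaRect(pts[:,:2].astype(np.float32)*1000)
    print(n,'head top',dark.sum(),np.median(pts[:,2]),rect)
    blk=m&(P[...,2]>.074)&(P[...,2]<.086); print(' block',cv2.minAreaRect(P[blk][:,:2].astype(np.float32)*1000))
    # collar
    mm=np.zeros_like(m)
    if n=='top': mm[255:305,400:455]=True
    else: mm[100:140,185:230]=True
    gray=mm&(I.max(2)-I.min(2)<25)&(I.mean(2)>95)&(abs(P[...,2]-.152)<.006)
    num,l,st,ct=cv2.connectedComponentsWithStats(cv2.morphologyEx(gray.astype(np.uint8),cv2.MORPH_OPEN,np.ones((3,3))))
    k=1+np.argmax(st[1:,4]); v,u=np.nonzero(l==k)
    q=plane(c,u,v,.152)[:,:2]*1000
    print(' collar',st[k],np.median(P[l==k][:,2]),cv2.minEnclosingCircle(q.astype(np.float32)),cv2.minAreaRect(q.astype(np.float32)),q.mean(0))
    # inner hole
    cs,hh=cv2.findContours((l==k).astype(np.uint8),cv2.RETR_CCOMP,cv2.CHAIN_APPROX_NONE)
    for ci,h in zip(cs,hh[0]):
        if len(ci)>8:
            w=plane(c,ci[:,0,0].astype(float),ci[:,0,1].astype(float),.152)[:,:2]*1000
            print('  cont',h[3],len(ci),cv2.fitEllipse(w.astype(np.float32)))
    # post top
    p=(P[...,2]>.143)&(P[...,2]<.152)&(I[...,0]-I[...,2]>30)&(P[...,1]<-.1)
    if p.sum()>20: print(' post',p.sum(),cv2.minAreaRect(P[p][:,:2].astype(np.float32)*1000))
E
cat > /dev/null
```

```text
top head top 739 0.16493856444490995 ((577.8723754882812, 168.0342559814453), (31.1192626953125, 78.05758666992188), 83.25151062011719)
 block ((579.0330810546875, 168.76644897460938), (80.8167724609375, 80.29641723632812), 87.1505126953125)
 collar [413 266  30  29 566] 0.15056329346725034 ((492.053466796875, -242.3325958251953), 26.825702667236328) ((492.082763671875, -242.33148193359375), (49.53916931152344, 50.98537826538086), 2.2100636959075928) [ 491.55768555 -241.86667523]
  cont -1 89 ((491.6185607910156, -241.81341552734375), (49.17121124267578, 51.55876541137695), 7.873012065887451)
  cont 0 40 ((492.18817138671875, -241.9359588623047), (22.828500747680664, 25.330732345581055), 118.2764663696289)
 post 937 ((506.3907775878906, -235.68353271484375), (140.18138122558594, 91.83479309082031), 7.683883190155029)
scene head top 357 0.1661782039868791 ((589.7525634765625, 214.822265625), (121.80762481689453, 77.70794677734375), 79.27384185791016)
 block ((578.3080444335938, 166.5342559814453), (80.92383575439453, 82.80835723876953), 86.57280731201172)
 collar [196 109  24  18 298] 0.15300863048813534 ((492.54058837890625, -245.28817749023438), 29.752405166625977) ((493.73321533203125, -242.5143585205078), (52.575111389160156, 50.975032806396484), 37.99112319946289) [ 494.35501934 -243.8766813 ]
  cont -1 63 ((494.014404296875, -243.99661254882812), (49.346923828125, 55.369117736816406), 168.26734924316406)
  cont 0 24 ((492.92095947265625, -243.6732635498047), (21.55099868774414, 23.62653923034668), 104.4734115600586)
 post 571 ((503.9200439453125, -239.00827026367188), (151.9440460205078, 93.96509552001953), 7.294475555419922)
```

View pics/m_top.png

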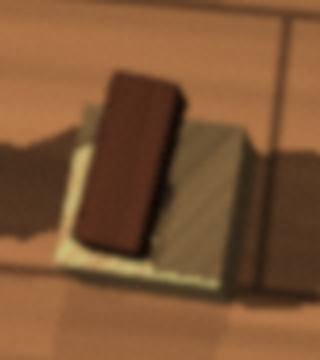

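The crop shows the small head (80x31 mm) over the pale block, so this is the right mallet. Next I check the clearance to the neighbouring big mallet.

```bash
python3 - <<'E'
from h import *
z=np.load('top.npz'); im,D=z['im'],z['d']; c=cal('top'); P=cloud(c,D)
Q=P[160:225,85:170].reshape(-1,3); Q=Q[Q[:,2]>.1]; print('big',Q.min(0),Q.max(0))
Q=P[225:260,275:310].reshape(-1,3); Q=Q[Q[:,2]>.03]; print('cup',Q.min(0),Q.max(0))
Q=P[225:325,370:465].reshape(-1,3); Q=Q[Q[:,2]>.03]; print('holder',Q.min(0),Q.max(0))
z=np.load('scene.npz'); c=cal('scene'); P=cloud(c,z['d'])
Q=P[235:285,380:450].reshape(-1,3); Q=Q[Q[:,2]>.1]; print('big',Q.min(0),Q.max(0))
t=np.array([.578,.168,.25]); print((t-r.get_obs()['tcp_pos'])/.03)
E
```

```text
big [0.41503654 0.01416282 0.10061334] [0.63782052 0.34934253 1.05742411]
cup [ 0.41503654 -0.02251079  0.03705048] [0.57967818 0.02380442 1.05742411]
holder [ 0.41503654 -0.29195006  0.03127986] [0.58064976 0.01416282 1.05742411]
big [0.55790297 0.24092889 0.10052197] [1.07317704 0.34813228 0.9857491 ]
[  9.63206448 -14.71377389   0.65208998]
```

Call:
servo_tool(turn=[[0,0,0],[0,0,0.5],[0,0,1],[0,0,1.5],[0,0,2],[0,0,2.5],[0,0,3.1],[0,0,3.7]], slide=[[0.5,-0.8,1.3],[1.6,-2.5,2.6],[2.7,-4.1,3],[3.8,-5.7,3],[4.9,-7.4,3],[6,-9.1,3],[7.1,-10.8,3],[8.2,-12.5,3]], hand=[1,1,0.65,0.65,0.65,0.65,0.65,0.65])

```text
clock: 1.1
tcp_pos: [0.5358, 0.2331, 0.3211]
orientation: [-0.185, -3.136, 0.0]
contact_force: [0.5, 0.5, 0.2]
grip_width: 0.0553
gripper_force: 0.0
```

Call:
servo_tool(turn=[[0,0,0],[0,0,0],[0,0,0],[0,0,0]], slide=[[0.7,-1.1,0],[1.43,-2.2,-0.6],[1.43,-2.2,-1],[1.43,-2.2,-1]], hand=[0.65,0.65,0.65,0.65])

```text
clock: 1.6
tcp_pos: [0.577, 0.1695, 0.2899]
orientation: [-0.187, -3.133, 0.001]
contact_force: [0.2, 1.1, 0.2]
grip_width: 0.0559
gripper_force: 0.0
```

```bash
python3 - <<'E'
from h import *
from scipy.spatial.transform import Rotation as R
o=r.get_obs(); c=r.get_calibration('wrist'); f=r.grab_frame('wrist'); np.savez('w1.npz',im=f[0],d=f[1],R=c['R'],t=c['t'],k=[c['fovy'],c['cx'],c['cy']])
save('w1',f,k=1.4); print(o['clock'],o['tcp_pos'],o['contact_force'],o['grip_width'],R.from_rotvec(o['orientation']).as_matrix().round(3).tolist()); print(c)
E
```

```text
1.6 [0.57698521 0.16945341 0.28988763] [0.24798522 1.07057605 0.22564116] 0.05587617395258595 [[-0.993, 0.119, -0.003], [0.119, 0.993, -0.0], [0.003, -0.001, -1.0]]
{'fovy': 65.70646984690485, 'cx': 283.0657611569507, 'cy': 209.11860062492747, 'R': array([[ 0.11810169,  0.99299976, -0.00186075],
       [ 0.94055296, -0.11126263,  0.32090615],
       [ 0.3184527 , -0.03964969, -0.94710917]]), 't': array([-0.23586084, -0.58269481,  0.26012017])}
```

View pics/w1.png

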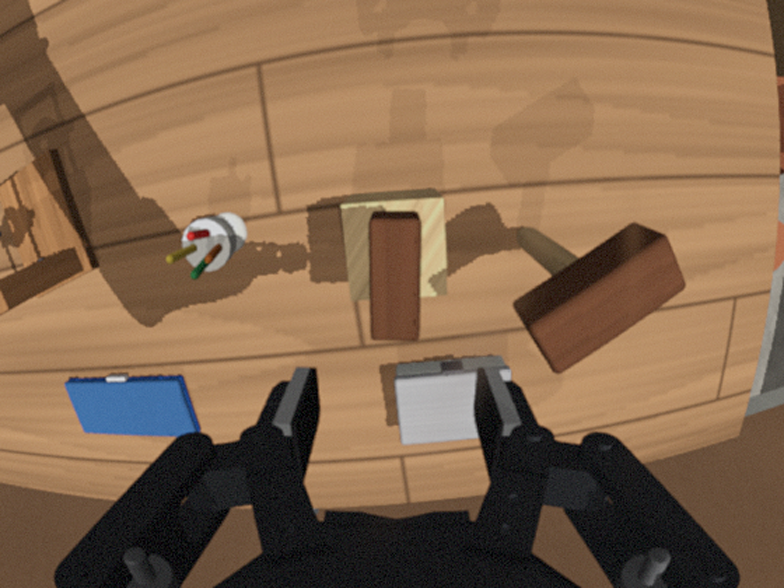

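The wrist view shows the small head at (395,275), centred and square between the fingers, with the big mallet clear to the right at (600,295). I descend and grip.

Call:
servo_tool(turn=[[0,0,0],[0,0,0],[0,0,0],[0,0,0],[0,0,0],[0,0,0]], slide=[[0.03,-0.04,-1],[0.03,-0.04,-2.2],[0.03,-0.04,-3.4],[0.03,-0.04,-4.4],[0.03,-0.04,-5.1],[0.03,-0.04,-5.1]], hand=[0.65,0.65,0.65,0.65,0.65,0.65], squeeze=60)

```text
clock: 2.4
tcp_pos: [0.5777, 0.1691, 0.1374]
orientation: [-0.184, -3.134, 0.001]
contact_force: [0.7, 0.2, 0.6]
grip_width: 0.056
gripper_force: 0.0
```

Call:
servo_tool(turn=[[0,0,0],[0,0,0],[0,0,0],[0,0,0],[0,0,0]], slide=[[0,0,0],[0,0,0],[0,0,0],[0,0,0],[0,0,0]], hand=[0,0,0,0,0], squeeze=60)

```text
clock: 3.02
tcp_pos: [0.5802, 0.1684, 0.14]
orientation: [0.188, 3.133, 0.003]
contact_force: [-0.3, 1.8, 6.9]
grip_width: 0.031
gripper_force: 60.5
```

Call:
servo_tool(turn=[[0,0,0],[0,0,0],[0,0,0],[0,0,0],[0,0,0],[0,0,0],[0,0,0],[0,0,0]], slide=[[0,0,0.4],[0,0,1.2],[0,0,2.2],[0,0,3.4],[0,0,4.6],[0,0,5.8],[0,0,6.2],[0,0,6.2]], hand=[0,0,0,0,0,0,0,0])

```text
clock: 4.03
tcp_pos: [0.5788, 0.1676, 0.3243]
orientation: [0.189, 3.136, 0.0]
contact_force: [0.8, 0.1, -4.1]
grip_width: 0.0309
gripper_force: 60.4
```

```bash
python3 - <<'E'
from h import *
from scipy.spatial.transform import Rotation as R
fs={n:r.grab_frame(n) for n in('scene','top')}
for n in fs: np.savez(f'{n}2.npz',im=fs[n][0],d=fs[n][1])
a=cv2.resize(fs['scene'][0][90:310,220:480],None,fx=1.5,fy=1.5); b=cv2.resize(fs['top'][0][130:350,150:410],None,fx=1.5,fy=1.5)
cv2.imwrite('pics/lift.png',np.hstack([a,b])[:,:,::-1])
o=r.get_obs(); print(o['clock'],o['tcp_pos'],o['contact_force'],R.from_rotvec(o['orientation']).as_matrix().round(3).tolist())
E
```

```text
4.125 [0.57810341 0.16741668 0.32251837] [-0.44292187  0.59668895 -3.2879268 ] [[-0.993, 0.12, -0.003], [0.12, 0.993, -0.001], [0.003, -0.001, -1.0]]
```

View pics/lift.png

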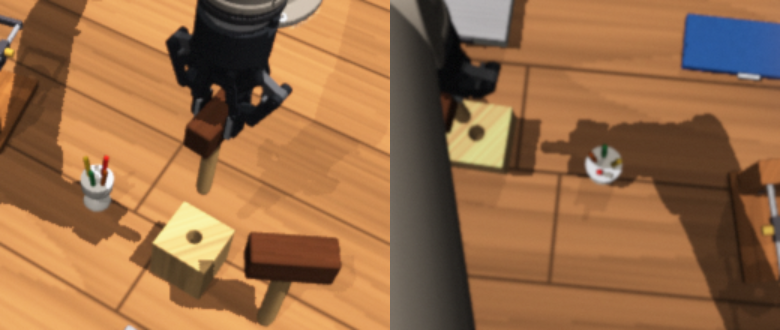

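The mallet is held upright, with the handle clear of the block at left (205,170). Its block hole is empty at (195,237). I carry it over the collar.

Call:
servo_tool(turn=[[0,0,0],[0,0,0],[0,0,0],[0,0,0],[0,0,0],[0,0,0],[0,0,0],[0,0,0]], slide=[[-0.1,-0.6,0],[-0.4,-2,0],[-0.8,-3.7,0],[-1.15,-5.5,0],[-1.5,-7.3,0],[-1.9,-9.1,0],[-2.2,-10.7,0],[-2.5,-12.1,0]], hand=[0,0,0,0,0,0,0,0])

```text
clock: 5.12
tcp_pos: [0.5019, -0.1984, 0.3236]
orientation: [-0.192, -3.134, 0.0]
contact_force: [0.4, -0.3, -4.1]
grip_width: 0.0307
gripper_force: 60.3
```

Call:
servo_tool(turn=[[0,0,0],[0,0,0],[0,0,0],[0,0,0],[0,0,0]], slide=[[-0.2,-1,0],[-0.33,-1.6,0],[-0.33,-1.6,0],[-0.33,-1.6,0],[-0.33,-1.6,0]], hand=[0,0,0,0,0])

```text
clock: 5.75
tcp_pos: [0.4943, -0.2421, 0.3241]
orientation: [-0.185, -3.136, -0.001]
contact_force: [-0.5, -0.0, -3.0]
grip_width: 0.0309
gripper_force: 60.2
```

```bash
python3 - <<'E'
from h import *
o=r.get_obs(); print(o['clock'],o['tcp_pos'],o['contact_force'])
c=r.get_calibration('wrist'); fs={n:r.grab_frame(n) for n in('scene','top','wrist')}
for n in fs: np.savez(f'{n}3.npz',im=fs[n][0],d=fs[n][1])
a=cv2.resize(fs['scene'][0][60:200,140:280],None,fx=2.8,fy=2.8); b=cv2.resize(fs['top'][0][210:350,350:490],None,fx=2.8,fy=2.8)
cv2.imwrite('pics/over.png',np.hstack([a,b])[:,:,::-1])
E
```

```text
5.75 [ 0.49431971 -0.2421157   0.32405303] [-0.46130407 -0.03896098 -2.98467405]
```

View pics/over.png

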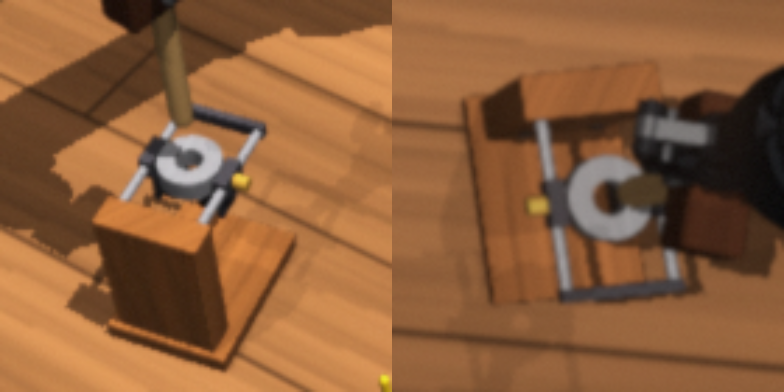

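Over the holder, the foot is at left (180,118) and the collar hole at (190,158). In the top view the foot is at (625,192) and the hole at (605,197). I'll measure the offset per camera so that calibration bias cancels.

```bash
cat > off.py <<'E'
from h import *
import sys
def handle(n,im,D,tcp,zlo,zhi,col):
    # plane through the camera and the handle axis; offset of collar centre from it
    c=cal(n); P=cloud(c,D)
    m=(D>0)&(np.hypot(P[...,0]-tcp[0],P[...,1]-tcp[1])<.02)&(P[...,2]>zlo)&(P[...,2]<zhi)
    num,l,st,_=cv2.connectedComponentsWithStats(m.astype(np.uint8)); m=l==1+np.argmax(st[1:,4])
    v,u=np.nonzero(m); o,_=ray(c,0,0)
    # axis midpoints per row/column slice, weighted fit
    pa=cv2.minAreaRect(np.stack([u,v],1).astype(np.float32))
    vx,vy,x0,y0=cv2.fitLine(np.stack([u,v],1).astype(np.float32),cv2.DIST_L2,0,.01,.01).ravel()
    # vertical assumed: use pixel centroid and the vertical direction
    _,d=ray(c,u.mean(),v.mean()); nrm=np.cross(d[0],[0,0,1]); nrm/=np.linalg.norm(nrm)
    _,d1=ray(c,x0+20*vx,y0+20*vy);_,d2=ray(c,x0-20*vx,y0-20*vy); nn=np.cross(d1[0],d2[0]); nn/=np.linalg.norm(nn)
    e=nrm@(np.array([*col,.152])-o)
    print(n,'px',m.sum(),u.mean().round(1),v.mean().round(1),'rect',pa[1],'e mm',e*1000,'axis tilt off vertical deg',np.degrees(np.arcsin(nn[2])))
    return nrm[:2],e
if __name__=='__main__':
    k,tcp,col={},None,None
E
python3 - <<'E'
from off import *
tcp=[.4943,-.2421]; A=[];b=[]
for n,col in(('top',(.4919,-.2419)),('scene',(.4935,-.2438))):
    z=np.load(n+'3.npz'); nr,e=handle(n,z['im'],z['d'],tcp,.196,.30,col); A.append(nr);b.append(e)
print('shift handle by mm',np.linalg.solve(A,b)*1000)
# collar in this view again
for n,box in(('top',(400,255,455,305)),('scene',(185,100,230,140))):
    z=np.load(n+'3.npz'); I=z['im'].astype(int); c=cal(n); P=cloud(c,z['d']); a,bb,e,f=box
    mm=np.zeros((420,560),bool); mm[bb:f,a:e]=True
    for t in(75,95):
        g=mm&(I.max(2)-I.min(2)<25)&(I.mean(2)>t)&(abs(P[...,2]-.152)<.006)
        v,u=np.nonzero(g); q=plane(c,u,v,.152)[:,:2]*1000; h=cv2.convexHull(q.astype(np.float32)); print(n,t,g.sum(),cv2.minEnclosingCircle(h),cv2.fitEllipse(h)[:2])
E
```

```text
top px 174 438.8 277.2 rect (11.672327995300293, 17.09749412536621) e mm 0.7372138623818766 axis tilt off vertical deg 2.5630662637839583
scene px 342 201.4 85.2 rect (38.52241134643555, 9.268549919128418) e mm -0.6511966394213837 axis tilt off vertical deg -0.028204652299436257
shift handle by mm [-0.37697771 -1.29748056]
top 75 520 ((495.7529296875, -240.9404754638672), 54.15669631958008) ((464.0863952636719, -245.48309326171875), (67.11077880859375, 172.36575317382812))
top 95 487 ((495.7529296875, -240.9404754638672), 54.15669631958008) ((464.0863952636719, -245.48309326171875), (67.11077880859375, 172.36575317382812))
scene 75 461 ((491.5576477050781, -236.11569213867188), 59.84632110595703) ((498.59503173828125, -237.48779296875), (86.89519500732422, 133.35931396484375))
scene 95 354 ((493.15960693359375, -235.9569854736328), 58.565635681152344) ((499.460205078125, -238.0271759033203), (86.73492431640625, 130.2182159423828))
```

Call:
servo_tool(turn=[[0,0,0],[0,0,0],[0,0,0],[0,0,0],[0,0,0],[0,0,0]], slide=[[-0.01,-0.04,-0.3],[-0.01,-0.04,-0.7],[-0.01,-0.04,-1.05],[-0.01,-0.04,-1.2],[-0.01,-0.04,-1.2],[-0.01,-0.04,-1.2]], hand=[0,0,0,0,0,0])

```text
clock: 6.65
tcp_pos: [0.4941, -0.2446, 0.2887]
orientation: [0.188, 3.135, -0.0]
contact_force: [0.3, -0.7, -3.0]
grip_width: 0.0307
gripper_force: 60.3
```

Call:
servo_tool(turn=[[0,0,0],[0,0,0],[0,0,0],[0,0,0]], slide=[[0,0,-0.07],[0,0,-0.14],[0,0,-0.2],[0,0,-0.2]], hand=[0,0,0,0])

```text
clock: 7.15
tcp_pos: [0.4937, -0.2444, 0.2821]
orientation: [-0.188, -3.136, -0.0]
contact_force: [0.8, 0.1, -2.5]
grip_width: 0.0312
gripper_force: 60.3
```

Call:
servo_tool(turn=[[0,0,0],[0,0,0],[0,0,0],[0,0,0]], slide=[[0,0,-0.05],[0,0,-0.1],[0,0,-0.13],[0,0,-0.13]], hand=[0,0,0,0])

```text
clock: 7.65
tcp_pos: [0.4938, -0.2445, 0.2783]
orientation: [-0.188, -3.136, -0.0]
contact_force: [-0.0, -0.0, -2.4]
grip_width: 0.0309
gripper_force: 60.3
```

Call:
servo_tool(turn=[[0,0,0],[0,0,0],[0,0,0],[0,0,0]], slide=[[0,0,-0.05],[0,0,-0.1],[0,0,-0.15],[0,0,-0.15]], hand=[0,0,0,0])

```text
clock: 8.15
tcp_pos: [0.4937, -0.2444, 0.2737]
orientation: [-0.188, -3.136, -0.0]
contact_force: [-0.2, -0.5, -3.0]
grip_width: 0.0308
gripper_force: 60.3
```

Call:
servo_tool(turn=[[0,0,0],[0,0,0],[0,0,0],[0,0,0]], slide=[[0,0,-0.05],[0,0,-0.1],[0,0,-0.15],[0,0,-0.15]], hand=[0,0,0,0])

```text
clock: 8.65
tcp_pos: [0.4938, -0.2444, 0.2692]
orientation: [-0.188, -3.136, -0.0]
contact_force: [0.0, 0.8, -2.7]
grip_width: 0.0314
gripper_force: 60.3
```

Call:
servo_tool(turn=[[0,0,0],[0,0,0],[0,0,0],[0,0,0]], slide=[[0,0,-0.08],[0,0,-0.16],[0,0,-0.24],[0,0,-0.24]], hand=[0,0,0,0])

```text
clock: 9.15
tcp_pos: [0.4937, -0.2444, 0.2619]
orientation: [-0.188, -3.135, -0.0]
contact_force: [0.3, 0.4, -3.8]
grip_width: 0.0311
gripper_force: 60.3
```

Call:
servo_tool(turn=[[0,0,0],[0,0,0],[0,0,0],[0,0,0]], slide=[[0,0,-0.08],[0,0,-0.16],[0,0,-0.24],[0,0,-0.24]], hand=[0,0,0,0])

```text
clock: 9.65
tcp_pos: [0.4937, -0.2445, 0.2548]
orientation: [-0.188, -3.135, -0.0]
contact_force: [-0.5, 1.1, -2.2]
grip_width: 0.0313
gripper_force: 60.4
```

Call:
servo_tool(turn=[[0,0,0],[0,0,0],[0,0,0],[0,0,0]], slide=[[0,0,-0.08],[0,0,-0.16],[0,0,-0.2],[0,0,-0.2]], hand=[0,0,0,0])

```text
clock: 10.15
tcp_pos: [0.4938, -0.2441, 0.2488]
orientation: [-0.188, -3.136, -0.001]
contact_force: [0.6, 2.4, -2.5]
grip_width: 0.0313
gripper_force: 60.4
```

Call:
servo_tool(turn=[[0,0,0],[0,0,0],[0,0,0],[0,0,0]], slide=[[0,0.01,-0.08],[0,0.02,-0.16],[0,0.02,-0.24],[0,0.02,-0.24]], hand=[0,0,0,0])

```text
clock: 10.65
tcp_pos: [0.4938, -0.2439, 0.2415]
orientation: [-0.188, -3.136, 0.0]
contact_force: [0.8, 1.1, -1.1]
grip_width: 0.0312
gripper_force: 60.5
```

Call:
servo_tool(turn=[[0,0,0],[0,0,0],[0,0,0],[0,0,0]], slide=[[0,0,-0.08],[0,0,-0.16],[0,0,-0.24],[0,0,-0.24]], hand=[0,0,0,0])

```text
clock: 11.15
tcp_pos: [0.4936, -0.2438, 0.2341]
orientation: [-0.188, -3.135, -0.0]
contact_force: [1.4, 0.1, -2.7]
grip_width: 0.031
gripper_force: 60.4
```

Still no jaw resistance, so I look before going deeper.

```bash
python3 - <<'E'
from h import *
fs={n:r.grab_frame(n) for n in('scene','top')}
for n in fs: np.savez(f'{n}4.npz',im=fs[n][0],d=fs[n][1])
a=cv2.resize(fs['scene'][0][60:200,140:280],None,fx=2.8,fy=2.8); b=cv2.resize(fs['top'][0][210:350,350:490],None,fx=2.8,fy=2.8)
cv2.imwrite('pics/in.png',np.hstack([a,b])[:,:,::-1])
z=fs['scene']; P=cloud(cal('scene'),z[1]); I=z[0].astype(int)
o=r.get_obs();t=o['tcp_pos']; m=(I.sum(2)<230)&(I[...,0]>I[...,2]*1.4)&(np.hypot(P[...,0]-t[0],P[...,1]-t[1])<.05)&(P[...,2]>.16); print(t,o['contact_force'],P[m][:,2].min() if m.any() else None,np.percentile(P[m][:,2],[2,50,98]))
E
```

```text
[ 0.49356692 -0.24373673  0.23406532] [ 0.57455881  1.98678844 -3.96741025] 0.16276446599155303 [0.18219701 0.25680376 0.42595209]
```

View pics/in.png

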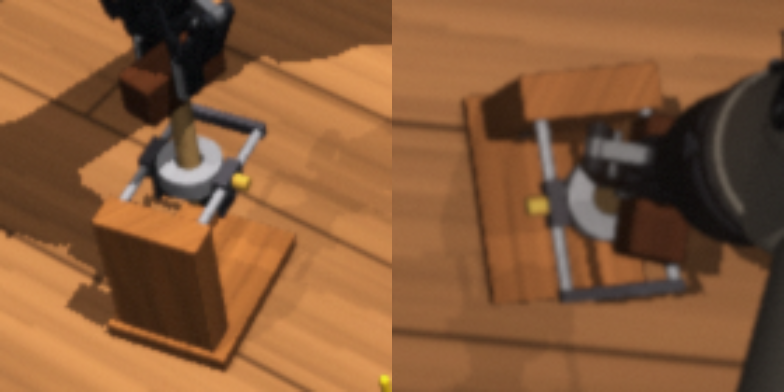

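The handle is in the collar hole at left (188,165). I keep pressing slowly, watching the force.

Call:
servo_tool(turn=[[0,0,0],[0,0,0],[0,0,0],[0,0,0]], slide=[[0,0,-0.08],[0,0,-0.16],[0,0,-0.24],[0,0,-0.24]], hand=[0,0,0,0])

```text
clock: 11.75
tcp_pos: [0.4937, -0.2437, 0.2269]
orientation: [-0.188, -3.135, -0.0]
contact_force: [0.7, 1.6, -2.7]
grip_width: 0.0312
gripper_force: 60.5
```

Call:
servo_tool(turn=[[0,0,0],[0,0,0],[0,0,0],[0,0,0]], slide=[[0,0,-0.08],[0,0,-0.16],[0,0,-0.24],[0,0,-0.24]], hand=[0,0,0,0])

```text
clock: 12.25
tcp_pos: [0.4937, -0.2437, 0.2197]
orientation: [-0.188, -3.135, -0.0]
contact_force: [0.8, 1.3, -2.9]
grip_width: 0.0309
gripper_force: 60.5
```

```bash
python3 - <<'E'
from h import *
f=r.grab_frame('scene'); I=f[0].astype(int); P=cloud(cal('scene'),f[1]); o=r.get_obs(); t=o['tcp_pos']
sub=np.zeros((420,560),bool); sub[60:135,175:225]=True
red=sub&(I[...,0]>I[...,2]+15)&(I.sum(2)<200)&(f[1]>0)
z=P[...,2]; m=red&(np.hypot(P[...,0]-t[0],P[...,1]-t[1])<.047)&(z>.155)
v,u=np.nonzero(m); print(t,o['contact_force'],m.sum(),np.percentile(z[m],[0,2,10,50,90,98,100]).round(4))
# end face (farthest along +x)
e=m&(P[...,0]>t[0]+.036); print(e.sum(),np.percentile(z[e],[0,2,10,90,98,100]).round(4))
h=sub&(np.hypot(P[...,0]-t[0],P[...,1]-t[1])<.02)&(z>.15)&~red&(I[...,0]>I[...,2]+20); print('handle',h.sum(),np.percentile(z[h],[0,5,95,100]).round(4) if h.any() else 0)
save('hd',f,(140,60,280,200),4)
E
```

```text
[ 0.49364512 -0.24372045  0.21971525] [ 1.13898878  0.38147438 -3.29213636] 573 [0.1576 0.1755 0.1949 0.2373 0.2482 0.2774 0.3304]
115 [0.212  0.2138 0.2183 0.2446 0.246  0.2477]
handle 63 [0.1504 0.1535 0.1807 0.1882]
```

View pics/hd.png

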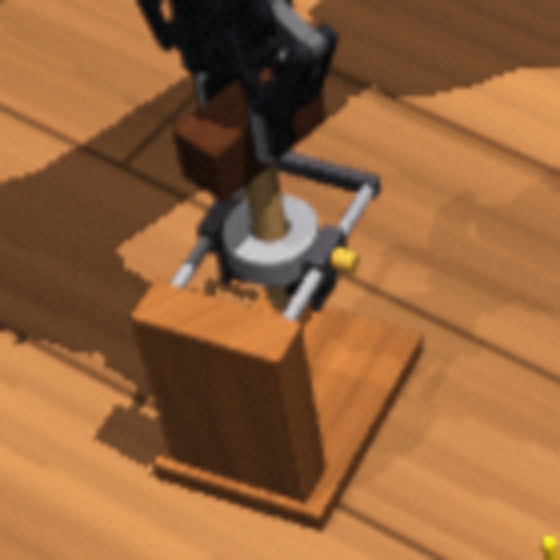

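The head spans z .212–.2475, so the foot is near .091. The handle shows below the collar at (275,297). I continue down.

Call:
servo_tool(turn=[[0,0,0],[0,0,0],[0,0,0],[0,0,0],[0,0,0],[0,0,0]], slide=[[0,0,-0.08],[0,0,-0.16],[0,0,-0.24],[0,0,-0.32],[0,0,-0.4],[0,0,-0.48]], hand=[0,0,0,0,0,0])

```text
clock: 13.05
tcp_pos: [0.4938, -0.2439, 0.2057]
orientation: [-0.188, -3.136, 0.0]
contact_force: [-0.7, 0.8, 1.2]
grip_width: 0.0311
gripper_force: 60.9
```

Call:
servo_tool(turn=[[0,0,0],[0,0,0],[0,0,0],[0,0,0],[0,0,0]], slide=[[0,0,-0.08],[0,0,-0.16],[0,0,-0.24],[0,0,-0.32],[0,0,-0.4]], hand=[0,0,0,0,0])

```text
clock: 13.68
tcp_pos: [0.4938, -0.2439, 0.1937]
orientation: [0.188, 3.136, -0.0]
contact_force: [-0.3, 0.2, 2.0]
grip_width: 0.031
gripper_force: 60.9
```

Call:
servo_tool(turn=[[0,0,0],[0,0,0],[0,0,0],[0,0,0],[0,0,0],[0,0,0],[0,0,0],[0,0,0]], slide=[[0,0,-0.1],[0,0,-0.2],[0,0,-0.3],[0,0,-0.4],[0,0,-0.5],[0,0,-0.6],[0,0,-0.7],[0,0,-0.75]], hand=[0,0,0,0,0,0,0,0])

```text
clock: 14.68
tcp_pos: [0.4938, -0.2439, 0.1711]
orientation: [-0.188, -3.136, -0.0]
contact_force: [-0.2, 1.1, 1.1]
grip_width: 0.0307
gripper_force: 60.9
```

Call:
servo_tool(turn=[[0,0,0],[0,0,0],[0,0,0]], slide=[[0,0,-0.04],[0,0,-0.08],[0,0,-0.12]], hand=[0,0,0])

```text
clock: 15.05
tcp_pos: [0.4938, -0.2439, 0.1677]
orientation: [0.188, 3.136, 0.0]
contact_force: [-0.1, -0.2, 1.4]
grip_width: 0.0305
gripper_force: 60.9
```

Call:
servo_tool(turn=[[0,0,0],[0,0,0],[0,0,0],[0,0,0]], slide=[[0,0,-0.03],[0,0,-0.06],[0,0,-0.09],[0,0,-0.12]], hand=[0,0,0,0])

```text
clock: 15.55
tcp_pos: [0.4938, -0.2439, 0.1641]
orientation: [0.188, 3.136, -0.0]
contact_force: [-1.1, 1.2, 1.2]
grip_width: 0.031
gripper_force: 60.8
```

Call:
servo_tool(turn=[[0,0,0],[0,0,0]], slide=[[0,0,-0.02],[0,0,-0.04]], hand=[0,0])

```text
clock: 15.8
tcp_pos: [0.4938, -0.2439, 0.1629]
orientation: [0.188, 3.136, -0.0]
contact_force: [-0.5, 1.0, 1.1]
grip_width: 0.0311
gripper_force: 60.8
```

Call:
servo_tool(turn=[[0,0,0],[0,0,0]], slide=[[0,0,-0.02],[0,0,-0.04]], hand=[0,0])

```text
clock: 16.05
tcp_pos: [0.4938, -0.2439, 0.162]
orientation: [-0.188, -3.136, -0.0]
contact_force: [-2.9, 1.1, 8.4]
grip_width: 0.0308
gripper_force: 61.8
```

Call:
servo_tool(turn=[[0,0,0],[0,0,0]], slide=[[0,0,-0.005],[0,0,-0.01]], hand=[0,0])

```text
clock: 16.3
tcp_pos: [0.4938, -0.2439, 0.162]
orientation: [0.188, 3.136, 0.001]
contact_force: [-1.6, 2.2, 8.0]
grip_width: 0.0307
gripper_force: 61.7
```

Call:
servo_tool(turn=[[0,0,0],[0,0,0],[0,0,0],[0,0,0],[0,0,0],[0,0,0]], slide=[[0,0,0],[0,0,0],[0,0,0],[0,0,0],[0,0,0],[0,0,0]], hand=[0,0,0.5,0.65,0.65,0.65], squeeze=20)

```text
clock: 17.05
tcp_pos: [0.4938, -0.2439, 0.1613]
orientation: [-0.188, -3.136, 0.0]
contact_force: [-0.8, 0.4, 0.3]
grip_width: 0.0557
gripper_force: 0.0
```

Call:
servo_tool(turn=[[0,0,0],[0,0,0],[0,0,0],[0,0,0],[0,0,0],[0,0,0],[0,0,0],[0,0,0]], slide=[[0,0,0.2],[0,0,0.8],[0,0,1.8],[0,0,3],[-0.5,0.8,4],[-1,2,4.5],[-1.5,3.5,4.5],[-1.5,4,4.5]], hand=[0.65,0.65,0.65,0.65,0.65,0.65,0.65,0.65])

```text
clock: 18.05
tcp_pos: [0.4484, -0.1218, 0.2979]
orientation: [0.184, 3.134, 0.002]
contact_force: [0.1, -0.7, -0.1]
grip_width: 0.0555
gripper_force: 0.0
```

```bash
python3 - <<'E'
from h import *
fs={n:r.grab_frame(n) for n in('scene','top')}
a=cv2.resize(fs['scene'][0][60:200,140:280],None,fx=2.8,fy=2.8); b=cv2.resize(fs['top'][0][210:350,350:490],None,fx=2.8,fy=2.8)
cv2.imwrite('pics/done.png',np.hstack([a,b])[:,:,::-1])
for n in fs:
    f=fs[n]; I=f[0].astype(int); P=cloud(cal(n),f[1])
    m=(f[1]>0)&(I.sum(2)<220)&(I[...,0]>I[...,2]+15)&(np.hypot(P[...,0]-.4938,P[...,1]+.2439)<.05)&(P[...,2]>.178)&(P[...,2]<.2)
    if m.sum()>20:
        q=P[m]; A=np.c_[q[:,:2]-[.4938,-.2439],np.ones(len(q))]; s=np.linalg.lstsq(A,q[:,2],rcond=None)[0]
        print(n,m.sum(),'top z',np.median(q[:,2]),'slopes',s,cv2.minAreaRect(q[:,:2].astype(np.float32)*1000))
o=r.get_obs(); print(o['clock'],o['tcp_pos'],o['contact_force'])
E
```

```text
scene 495 top z 0.18860310935577984 slopes [-0.0384598  -0.1150658   0.18818347] ((492.8852233886719, -244.2119903564453), (35.22370529174805, 81.7753677368164), 84.44174194335938)
18.15 [ 0.44930204 -0.1226813   0.29741791] [0.73819919 0.71066106 1.28206635]
```

View pics/done.png

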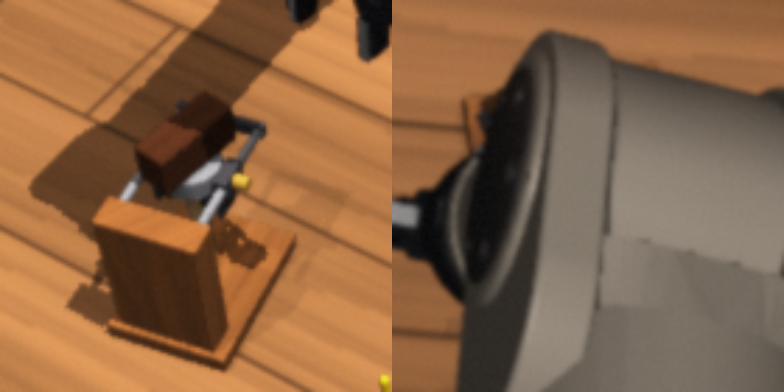

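The head sits on the collar at left (185,140), and its top is at z .1886 against an expected .188. My tilt fit included side faces, so I recheck on the top face only.

```bash
python3 - <<'E'
from h import *
f=r.grab_frame('scene'); I=f[0].astype(int); P=cloud(cal('scene'),f[1])
th=np.radians(-6.9); d=P[...,:2]-[.4938,-.2439]; x=d@[np.cos(th),np.sin(th)]; y=d@[-np.sin(th),np.cos(th)]
m=(f[1]>0)&(abs(x)<.033)&(abs(y)<.011)&(P[...,2]>.16)&(P[...,2]<.21)
q=P[m]; A=np.c_[x[m],y[m],np.ones(m.sum())]; s=np.linalg.lstsq(A,q[:,2],rcond=None)[0]
print(m.sum(),'slopes',s,'resid',np.std(q[:,2]-A@s))
E
```

```text
222 slopes [-0.00423284 -0.0318885   0.18944   ] resid 0.001573897244063828
```

```bash
python3 -c "
from bench import r
print(r.hand_in())"
```

```text
the job is handed in; nothing more can be done
None
```

The mallet hangs in the collar with its head down on the top (head top about 1 mm from the expected height), released, and the job is handed in; no pass/fail verdict was returned.

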